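Deburr the big panel hole of a project enclosure

TASK

Take the hand deburring tool from its stand and deburr the edge of the large round hole in the lid of the aluminium enclosure (not the enclosure with the small hole): press the cone gently onto the edge at the side nearest the little rectangular cutout, and run it, anticlockwise seen from above, all the way round the edge and back to the cutout side, keeping it lightly pressed on the edge. Then hang the tool upright in its stand again, as it was, and let go.

Things in the scene. Friction and masses are not known exactly. Their poses are not given: they have to be found in the camera images.
- grip (a point): Centre of the loose deburring tool's grey handle: 20 x 20 mm square, 80 mm tall (z up along the tool, x and y square to its faces). Below it a black guard disc, 54 mm wide, 6 mm thick, underside 46 mm below this point; then a sleeve (16 mm wide, 20 mm long), thin shank and cone-shaped blade, point down. About 130 g. It hangs upright in its stand.
- blade: Steel cone blade of the tool; origin at its point, z up. 45-degree flank: radius 12 mm, 11.5 mm above the point. Unpressed, the point is 101 mm below the handle centre (55 below the disc's underside). Sprung along the tool: yields up to 18 mm upward, about 1 N at first, 0.15 N more per mm (about 3.5 N at full travel, then a hard stop).
- enclosure: Fixed aluminium box, 130 (x) x 100 (y) x 45 mm tall, hollow, 5 mm lid. Origin: centre of the 50 mm round through hole mid-lid, on the lid's top; z up, x to the rectangular cutout (12 x 20 mm, 45 mm away). With its axis 18 mm from the origin the cone meets the hole's edge when its point is 7 mm below the lid's top. A like box with a 24 mm hole is not to be worked.
- stand_hole (a point): Centre of the 40 mm through hole in the top plate of the plywood tool stand, on its top face, 75 mm above the bench. Stand 80 x 80 x 75 mm, fixed, plate 5 mm thick, hollow below. The tool hangs with its guard disc lying on this plate, the blade through the hole, the handle centre 46 mm above this point.
There are look-alikes about, which are no part of the job. Of the things shaped like the part that bears stand_hole, the wooden one is meant.

How it is judged (in metres and radians):
On the way, in this order (a step that is already met when the one before it is completed fails the run):
1. the cone is pressed on the hole's edge at the side nearest the rectangular cutout (contact force between blade and enclosure above 0.3 N and horizontal distance between blade and enclosure between 0.01 and 0.026 m and z of blade in the frame of enclosure between -0.0135 and -0.0005 m and x of blade in the frame of enclosure above 0.0075 m and y of blade in the frame of enclosure between -0.0065 and 0.0065 m), for 0.15 s.
2. the cone is pressed on the hole's edge 45 degrees anticlockwise from the cutout side (contact force between blade and enclosure above 0.3 N and horizontal distance between blade and enclosure between 0.01 and 0.026 m and z of blade in the frame of enclosure between -0.0135 and -0.0005 m and x of blade in the frame of enclosure above 0.0075 m and y of blade in the frame of enclosure above 0.0075 m), for 0.15 s.
3. the cone is pressed on the hole's edge 90 degrees anticlockwise from the cutout side (contact force between blade and enclosure above 0.3 N and horizontal distance between blade and enclosure between 0.01 and 0.026 m and z of blade in the frame of enclosure between -0.0135 and -0.0005 m and x of blade in the frame of enclosure between -0.0065 and 0.0065 m and y of blade in the frame of enclosure above 0.0075 m), for 0.15 s.
4. the cone is pressed on the hole's edge 135 degrees anticlockwise from the cutout side (contact force between blade and enclosure above 0.3 N and horizontal distance between blade and enclosure between 0.01 and 0.026 m and z of blade in the frame of enclosure between -0.0135 and -0.0005 m and x of blade in the frame of enclosure below -0.0075 m and y of blade in the frame of enclosure above 0.0075 m), for 0.15 s.
5. the cone is pressed on the hole's edge 180 degrees anticlockwise from the cutout side (contact force between blade and enclosure above 0.3 N and horizontal distance between blade and enclosure between 0.01 and 0.026 m and z of blade in the frame of enclosure between -0.0135 and -0.0005 m and x of blade in the frame of enclosure below -0.0075 m and y of blade in the frame of enclosure between -0.0065 and 0.0065 m), for 0.15 s.
6. the cone is pressed on the hole's edge 225 degrees anticlockwise from the cutout side (contact force between blade and enclosure above 0.3 N and horizontal distance between blade and enclosure between 0.01 and 0.026 m and z of blade in the frame of enclosure between -0.0135 and -0.0005 m and x of blade in the frame of enclosure below -0.0075 m and y of blade in the frame of enclosure below -0.0075 m), for 0.15 s.
7. the cone is pressed on the hole's edge 270 degrees anticlockwise from the cutout side (contact force between blade and enclosure above 0.3 N and horizontal distance between blade and enclosure between 0.01 and 0.026 m and z of blade in the frame of enclosure between -0.0135 and -0.0005 m and x of blade in the frame of enclosure between -0.0065 and 0.0065 m and y of blade in the frame of enclosure below -0.0075 m), for 0.15 s.
8. the cone is pressed on the hole's edge 315 degrees anticlockwise from the cutout side (contact force between blade and enclosure above 0.3 N and horizontal distance between blade and enclosure between 0.01 and 0.026 m and z of blade in the frame of enclosure between -0.0135 and -0.0005 m and x of blade in the frame of enclosure above 0.0075 m and y of blade in the frame of enclosure below -0.0075 m), for 0.15 s.
9. the cone is pressed on the hole's edge back at the cutout side, circle closed (all of step 1), for 0.15 s.
At the end, for the whole second after the job is handed in: The tool hangs still and upright (within 10 degrees) in its stand again: blade through the hole, guard disc resting on the plate (handle centre 46 mm above it, within 6 mm), its axis within 18 mm of the stand hole's centre, released (horizontal distance between each of grip, blade and stand_hole below 0.018 m and z of grip in the frame of stand_hole between 0.04 and 0.052 m and angle between grip's own z axis and vertical below 0.17 rad and linear speed of blade below 0.02 m/s); the robot touches nothing.
It fails at once if the blade is forced against the enclosure with more than 20 N (contact force between blade and enclosure above 20 N).
It also fails if it takes over 72 s, if anything falls off the work surface, if the arm or the gripper's body presses on something with over 40 N, if the wrist force passes 120 N, or if a joint passes its speed limit or range.

ROBOT

A 6-joint arm with a two-finger parallel gripper is mounted at the origin on the work surface. World frame = base frame: x ahead of the robot, y to its left, z up, the work surface at z = 0. Lengths are in mm, angles in rad, forces in N, time in s.
With the tool pointing down it reaches from about 375 to 900 mm from the base axis. Payload 3.1 kg.
Tool frame: the origin (TCP) lies on the centre line of the jaws, within the pads' length; the fingertips stand env.finger_overhang ahead of it and the grasp point (between the pads) lies 8 mm behind it (env.finger_overhang is the distance from the TCP to the fingertips, in mm); z points along the fingers, y is the line along which they close (so a half turn about z gives the same grasp; the last joint's range is limited). The gripper opens to 85 mm and grips with 20 to 120 N. Pads are 22 mm wide; open, the fingers measure 114 mm over their backs; the gripper's body (76 mm by 85 mm) begins 54 mm behind the grasp point. The pads swing forward as they close: fully open they stand 13 mm farther back than shut.
Start: joints at [-1.427, 0.527, 1.433, -0, 1.181, -0.178], TCP at [197.694, -592.886, 242.31] pointing down, gripper open.
Joint ranges: [-3.08, 3.08], [-0.75, 2.2], [0.22, 2.44], [-1.43, 4.57], [0, 2.65], [-2.85, 2.85]. Speed limits (rad/s): [2.79, 2.79, 3.14, 3.14, 3.14, 3.14].

INTERFACE

Orientations are given as a unit quaternion [w, x, y, z].
In Python, from rig import sensors, read_camera, workorder, env gives the robot as it stands.
- The arm moves only by the tool step_arm, never from a script. Its argument "increments" is a list of rows, each a list of 3 entries, a list of its own where there are three numbers: the turn, a rotation vector about the tool's x, y, z in rad, then the shift along the tool's x, y, z in mm, then the finger opening in mm, from 0 to 85.4. In form: [[[wx, wy, wz], [x, y, z], grip], ...]. A call has 1 to 20 rows; each row shifts and turns the commanded pose from where the row before left it, along the tool's axes as they then stand; what a row does not reach is not made up. A row lasts 1/10 s, in which the tool goes at most 50 mm and 8.59 degrees, less where a joint would pass 70% of its speed; a pose out of reach is approached as far as the arm can. A call with a gripper value outside its range is refused whole. The fingers move at their own pace and stop on an object; "force" is the grip in N (left out, the last holds). Time passes only in rows, so rows that do not move let the fingers close. It gives the time, the measured TCP pose, the force, the opening and the grip force at its end, in the units of the state.
- sensors.state(): the state, without advancing time (a new reading comes with each control period).
- read_camera(name): name is "scene" or "top"; returns a dict with "pixels" (400x640x3 uint8, red, green, blue), "fx", "fy", "cx", "cy" (pixels), "R" (3x3) and "t" (3): a world point X has camera coordinates R X + t. Camera axes: x right, y down, z forward; pixel columns grow to the right and rows downward; lengths in mm; the calibration is good to about 2 mm. A picture is of the moment at which its call begins. There is no depth.
- workorder.close_job(): hands the job in; it is judged then, once.
The state is a dict: "t": time; "joint_positions": joint angles; "dq": joint speeds; "tau": joint torques, N m; "tool_pos": TCP position; "eef_rot": TCP orientation; "force": force on the tool from outside, world axes, zero at the start; "torque": the same for the moment, N m; "opening": opening from 0.0 (shut) to 1.0 (fully open); "finger_force": force on a finger pad.
Only numpy, scipy, OpenCV 4.12 (cv2) and the standard library are available. Lean on these libraries where they do the work, as an engineer would, in place of code of your own. Each camera call takes 0.05 s, during which the arm holds its last target. There are 200 camera calls.

## Working session

There is one attempt and no reset: what is moved stays moved. The work goes in short steps, Python scripts to look and compute and a tool call to move; the robot and the scene stay as the last step left them, time stands still between calls to the robot, and variables do not carry over. Pictures are saved under pics/ and viewed, at most 10 in all, crops included, and the job is handed in when it is done.

Besides the shell and the picture viewer there is one more tool, called by a JSON object that holds its "api" and its "payload", one argument or row to a line. step_arm: Moves the arm, as the interface text tells. Its arguments: {"type":"object","properties":{"increments":{"type":"array","items":{"type":"array"}},"force":{"type":"number"}},"required":["increments"]}

```bash
mkdir -p pics; ls; python3 - <<'E'
from rig import sensors, read_camera, env
import cv2
print(sensors.state()); print(env.finger_overhang)
for n in("scene","top"):
    c=read_camera(n); cv2.imwrite(f"pics/{n}0.png",c["pixels"][:,:,::-1]); print(n,c["fx"],c["cx"],c["cy"],c["R"],c["t"])
E
```

```text
pics
{'t': 0.0, 'joint_positions': array([-1.42749568e+00,  5.28457927e-01,  1.43388938e+00, -9.25040518e-06,
        1.18140599e+00, -1.78548337e-01]), 'dq': array([-0.00114201,  0.000709  , -0.00061051,  0.00111806,  0.00049219,
        0.00062161]), 'tau': array([ 2.20907590e-03, -4.42338932e+01, -1.78026778e+01, -1.08497652e-04,
        8.35845654e-03, -4.54095598e-06]), 'tool_pos': array([ 197.59786568, -592.217086  ,  241.34276843]), 'eef_rot': array([-1.08022787e-03,  9.87078715e-01,  1.60232465e-01,  1.47620128e-05]), 'force': array([ 0.44222419,  0.195428  , -0.53049045]), 'torque': array([-0.00635183,  0.04419807, -0.02079158]), 'finger_force': 0.0, 'opening': 0.9976514386057775}
11.0
scene 447.39285584749047 314.1430385233264 206.64485158451603 [[-0.26754424  0.96351597 -0.0075538 ]
 [ 0.72993173  0.19755377 -0.65434867]
 [-0.62898311 -0.18058098 -0.75615525]] [ 165.69748447 -273.51700238 1208.28154088]
top 445.4978199095115 324.3951709438615 196.79690132550323 [[ 0.00805558 -0.99921778  0.03871608]
 [-0.99639507 -0.0112906  -0.0840796 ]
 [ 0.08445095 -0.0378992  -0.99570663]] [-60.18957684 487.56652684 856.44193292]
```

View pics/top0.png

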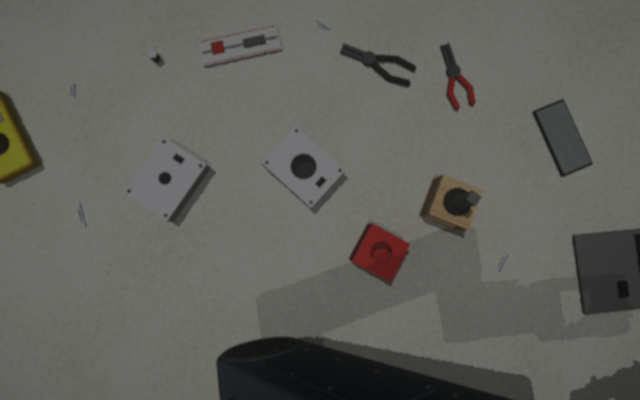

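View pics/scene0.png

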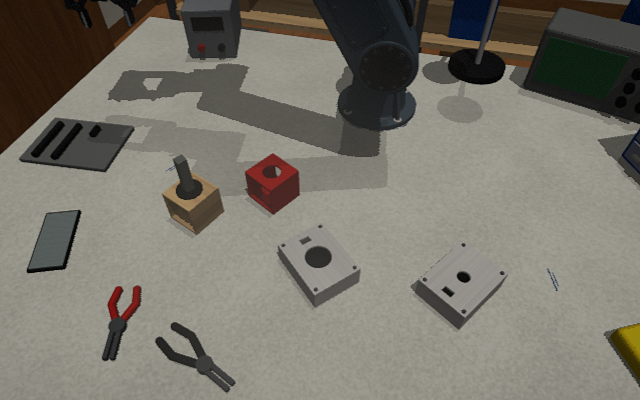

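Top view:
- Wooden stand with the tool at (458,201).
- Red look-alike stand at (380,252).
- Large-hole enclosure at (303,166), its cutout at (321,182).
- Small-hole enclosure at (165,178).

I choose the wooden stand and the (303,166) enclosure. Next come enlarged crops of both views.

```bash
python3 - <<'E'
import cv2, numpy as np
t=cv2.imread("pics/top0.png"); s=cv2.imread("pics/scene0.png")
f=lambda im,x,y,w,h:cv2.convertScaleAbs(cv2.resize(im[y:y+h,x:x+w],(800,600),interpolation=cv2.INTER_CUBIC),alpha=1.6)
def grid(c,x,y,w,h,st=10):
    k=800/w
    for u in range(x,x+w,st): cv2.line(c,(int((u-x)*k),0),(int((u-x)*k),6),(0,255,255)); cv2.putText(c,str(u),(int((u-x)*k),18),0,.35,(0,0,255))
    for v in range(y,y+h,st): cv2.line(c,(0,int((v-y)*k)),(6,int((v-y)*k)),(0,255,255)); cv2.putText(c,str(v),(8,int((v-y)*k)+4),0,.35,(0,0,255))
    return c
a=(255,105,240,180); cv2.imwrite("pics/topc.png",grid(f(t,*a),*a))
a=(155,140,220,165); cv2.imwrite("pics/scenec.png",grid(f(s,*a),*a))
E
```

```text
(no output)
```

View pics/topc.png

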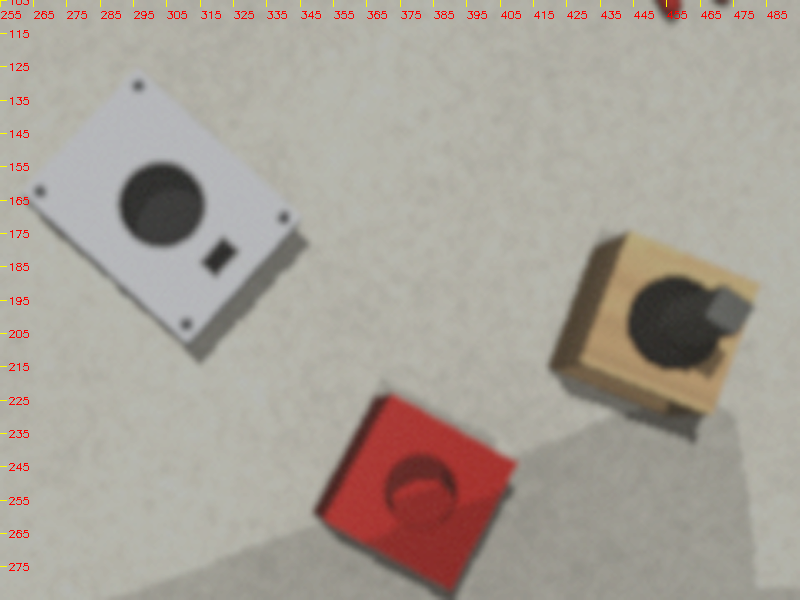

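View pics/scenec.png

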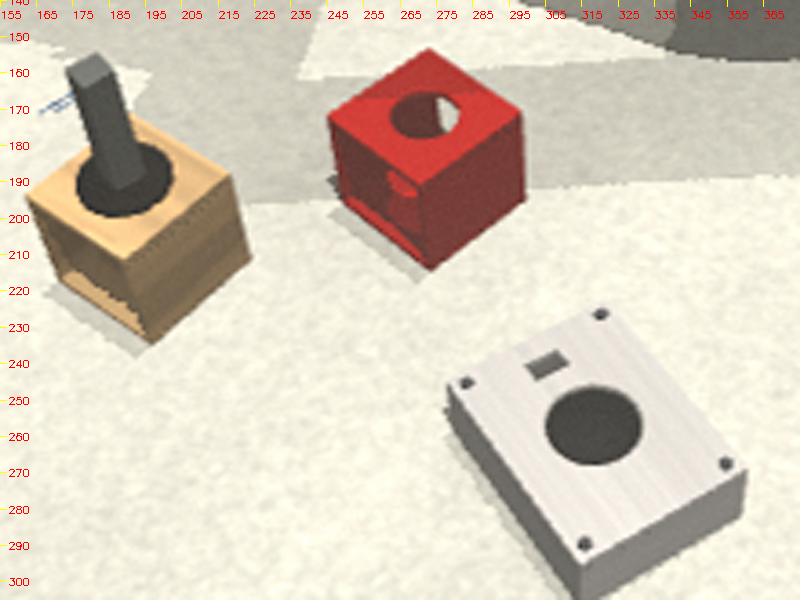

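Both crops confirm the choice. The tool's handle stands in the wooden stand, and the large-hole lid has its cutout at the lower right (top view).

```bash
cat > h.py <<'E'
import numpy as np, json, os
from rig import read_camera
def cams():
    if not os.path.exists("cam.json"):
        d={n:{k:np.asarray(c[k]).tolist() for k in("fx","fy","cx","cy","R","t")} for n in("scene","top") for c in[read_camera(n)]}
        json.dump(d,open("cam.json","w"))
    return json.load(open("cam.json"))
def at(n,uv,z):
    c=cams()[n];R=np.array(c["R"]);C=-R.T@np.array(c["t"])
    d=R.T@[(uv[0]-c["cx"])/c["fx"],(uv[1]-c["cy"])/c["fy"],1]
    return C+d*(z-C[2])/d[2]
def proj(n,X):
    c=cams()[n];p=np.array(c["R"])@X+c["t"]
    return c["fx"]*p[0]/p[2]+c["cx"],c["fy"]*p[1]/p[2]+c["cy"]
E
python3 - <<'E'
from h import *
T=lambda p:((p[0]+.5)*.3-.5+255,(p[1]+.5)*.3-.5+105)
S=lambda p:((p[0]+.5)*.275-.5+155,(p[1]+.5)*.275-.5+140)
def show(n,tp,sp,z):
    a=[at("top",T(p),z)[:2] for p in tp];b=[at("scene",S(p),z)[:2] for p in sp]
    print(n,z,np.round(np.mean(a,0),1),np.round(np.mean(b,0),1),"\n  T",np.round(a,1).tolist(),"\n  S",np.round(b,1).tolist())
show("hole",[(162,204.5)],[(594,426)],45)
show("cut",[(219.5,256)],[(546.5,365)],45)
show("screws",[(138,86),(40,191),(284,217),(186,324)],[(726,464),(585,544),(601,314),(467,383)],45)
show("plate",[(629,232),(760,284),(709,414),(581,361)],[(128,260),(27,196),(232,177)],75)
show("handle",[(710,286),(752,300),(738,335),(704,323)],[(67,71),(97,53),(115,71),(84,90)],161)
show("disc",[(674,322)],[(124,179.5)],80)
E
```

```text
hole 45 [545.2 -13.3] [546.3 -12.5] 
  T [[545.2, -13.3]] 
  S [[546.3, -12.5]]
cut 45 [515.7 -46.8] [515.5 -46.8] 
  T [[515.7, -46.8]] 
  S [[515.5, -46.8]]
screws 45 [545.4 -13.4] [544.4 -13.2] 
  T [[614.6, 1.4], [552.1, 57.0], [538.9, -84.0], [476.1, -27.9]] 
  S [[551.1, 57.5], [613.9, 1.4], [474.8, -28.0], [537.6, -83.7]]
plate 75 [ 477.8 -299.2] [ 495.5 -290.4] 
  T [[528.6, -276.7], [500.1, -351.0], [426.7, -320.4], [455.6, -248.5]] 
  S [[528.4, -275.2], [500.5, -349.9], [457.5, -246.0]]
handle 161 [ 477.2 -298.9] [ 478.2 -300.1] 
  T [[489.7, -290.9], [482.9, -312.3], [465.1, -304.7], [471.0, -287.5]] 
  S [[481.3, -312.0], [464.8, -303.2], [474.9, -288.0], [491.9, -297.0]]
disc 80 [ 477.7 -299.8] [ 479.1 -300.4] 
  T [[477.7, -299.8]] 
  S [[479.1, -300.4]]
```

{"api": "step_arm", "payload": {
  "increments": [
    [[0, 0, -0.144], [0, 0, 0], 85],
    [[0, 0, -0.144], [0, 0, 0], 85],
    [[0, 0, -0.144], [0, 0, 0], 85],
    [[0, 0, -0.144], [0, 0, 0], 85],
    [[0, 0, -0.144], [0, 0, 0], 85],
    [[0, 0, -0.144], [0, 0, 0], 85],
    [[0, 0, 0], [31.4, 12.5, 0], 85],
    [[0, 0, 0], [31.4, 12.5, 0], 85],
    [[0, 0, 0], [31.4, 12.5, 0], 85],
    [[0, 0, 0], [31.4, 12.5, 0], 85],
    [[0, 0, 0], [31.4, 12.5, 0], 85],
    [[0, 0, 0], [31.4, 12.5, 0], 85],
    [[0, 0, 0], [31.4, 12.5, 0], 85],
    [[0, 0, 0], [31.4, 12.5, 0], 85],
    [[0, 0, 0], [31.4, 12.5, 0], 85],
    [[0, 0, 0], [31.4, 12.5, 0], 85],
    [[0, 0, 0], [31.4, 12.5, 0], 85],
    [[0, 0, 0], [31.4, 12.5, 0], 85],
    [[0, 0, 0], [0, 0, 0], 85],
    [[0, 0, 0], [0, 0, 0], 85]
  ],
  "force": 60
}}

```text
t: 2.2
tool_pos: [478.4, -299.5, 242.1]
eef_rot: [-0.0, 0.829, 0.56, -0.0]
force: [-1.2, -0.5, 0.5]
opening: 0.997
finger_force: 0.0
```

{"api": "step_arm", "payload": {
  "increments": [
    [[0, 0, 0], [0, 0, 20], 85],
    [[0, 0, 0], [0, 0, 20], 85],
    [[0, 0, 0], [0, 0, 20], 85],
    [[0, 0, 0], [0, 0, 20], 85],
    [[0, 0, 0], [0, 0, 20], 85],
    [[0, 0, 0], [0, 0, 15], 85],
    [[0, 0, 0], [0, 0, 14], 85],
    [[0, 0, 0], [0, 0, 0], 85],
    [[0, 0, 0], [0, 0, 0], 85]
  ]
}}

```text
t: 3.1
tool_pos: [477.6, -301.0, 113.3]
eef_rot: [-0.0, 0.83, 0.558, -0.0]
force: [0.3, 0.0, 0.7]
opening: 0.995
finger_force: 0.0
```

```bash
python3 - <<'E'
from rig import read_camera
import cv2
c=read_camera("scene"); cv2.imwrite("pics/s1.png",cv2.resize(c["pixels"][60:240,90:330,::-1],(800,600),interpolation=cv2.INTER_CUBIC))
E
```

```text
(no output)
```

View pics/s1.png

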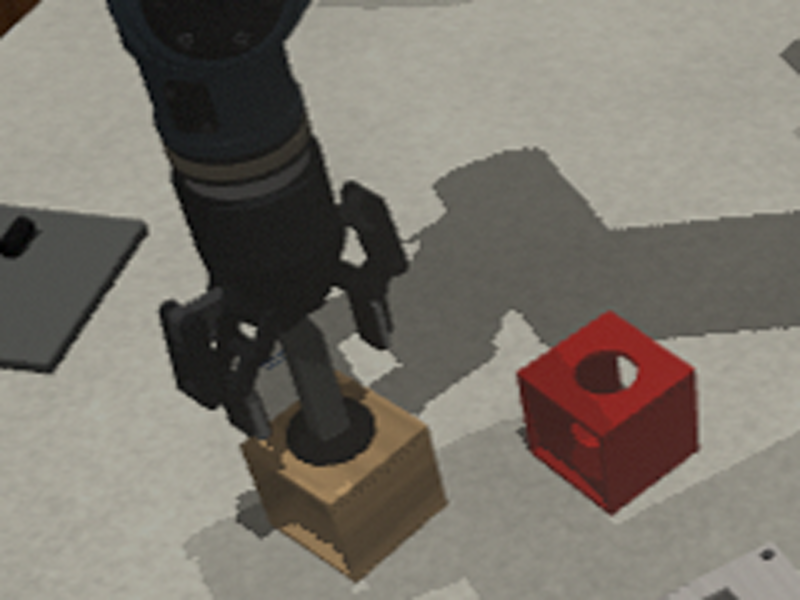

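The handle stands between the open fingers (crop about (320,370)). Close.

{"api": "step_arm", "payload": {
  "increments": [
    [[0, 0, 0], [0, 0, 0], 5],
    [[0, 0, 0], [0, 0, 0], 5],
    [[0, 0, 0], [0, 0, 0], 5],
    [[0, 0, 0], [0, 0, 0], 5],
    [[0, 0, 0], [0, 0, 0], 5],
    [[0, 0, 0], [0, 0, 0], 5],
    [[0, 0, 0], [0, 0, 0], 5],
    [[0, 0, 0], [0, 0, 0], 5],
    [[0, 0, 0], [0, 0, 0], 5],
    [[0, 0, 0], [0, 0, 0], 5]
  ],
  "force": 70
}}

```text
t: 4.15
tool_pos: [478.5, -300.0, 113.8]
eef_rot: [0.0, 0.829, 0.559, 0.0]
force: [0.6, 1.0, 5.1]
opening: 0.237
finger_force: 68.3
```

{"api": "step_arm", "payload": {
  "increments": [
    [[0, 0, 0], [0, 0, -7], 5],
    [[0, 0, 0], [0, 0, -14], 5],
    [[0, 0, 0], [0, 0, -14], 5],
    [[0, 0, 0], [0, 0, -14], 5],
    [[0, 0, 0], [0, 0, -14], 5],
    [[0, 0, 0], [0, 0, -7], 5],
    [[0, 0, 0], [0, 0, 0], 5],
    [[0, 0, 0], [0, 0, 0], 5],
    [[0, 0, 0], [0, 0, 0], 5]
  ]
}}

```text
t: 5.05
tool_pos: [477.7, -299.6, 182.5]
eef_rot: [-0.001, 0.829, 0.559, -0.0]
force: [-0.1, -0.4, -1.1]
opening: 0.243
finger_force: 68.1
```

```bash
python3 - <<'E'
from rig import read_camera
import cv2
c=read_camera("scene"); cv2.imwrite("pics/s2.png",cv2.resize(c["pixels"][60:240,90:330,::-1],(800,600),interpolation=cv2.INTER_CUBIC))
E
```

```text
(no output)
```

View pics/s2.png

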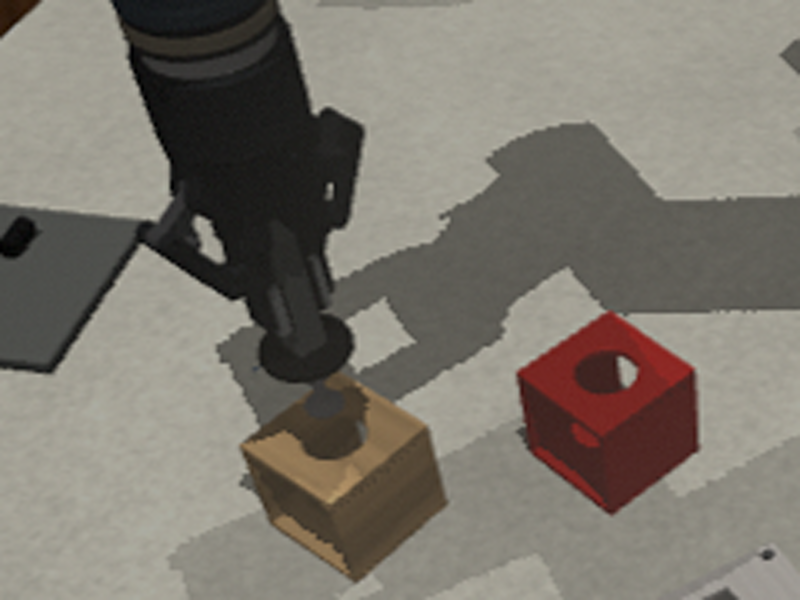

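The tool is held upright, with the blade tip clear of the plate (crop about (325,400)). Now across to the cutout side of the large hole.

{"api": "step_arm", "payload": {
  "increments": [
    [[0, 0, 0], [10, -2, 0], 5],
    [[0, 0, 0], [20, -3.7, 0], 5],
    [[0, 0, 0], [20, -3.7, 0], 5],
    [[0, 0, 0], [20, -3.7, 0], 5],
    [[0, 0, 0], [20, -3.7, 0], 5],
    [[0, 0, 0], [20, -3.7, 0], 5],
    [[0, 0, 0], [20, -3.7, 0], 5],
    [[0, 0, 0], [20, -3.7, 0], 5],
    [[0, 0, 0], [20, -3.7, 0], 5],
    [[0, 0, 0], [20, -3.7, 0], 5],
    [[0, 0, 0], [20, -3.7, 0], 5],
    [[0, 0, 0], [20, -3.7, 0], 5],
    [[0, 0, 0], [20, -3.7, 0], 5],
    [[0, 0, 0], [20, -3.7, 0], 5],
    [[0, 0, 0], [4, -1, 0], 5],
    [[0, 0, 0], [0, 0, 0], 5],
    [[0, 0, 0], [0, 0, 0], 5],
    [[0, 0, 0], [0, 0, 0], 5]
  ]
}}

```text
t: 6.9
tool_pos: [533.7, -27.6, 183.3]
eef_rot: [0.0, 0.83, 0.558, -0.0]
force: [0.3, -0.1, -1.8]
opening: 0.239
finger_force: 68.0
```

```bash
python3 - <<'E'
from rig import read_camera
from h import *
import cv2
c=read_camera("scene"); cv2.imwrite("pics/s3.png",cv2.resize(c["pixels"][150:300,230:430,::-1],(800,600),interpolation=cv2.INTER_CUBIC))
p=np.array(proj("scene",np.array([533.4,-26.7,184+8-101]))); print("expected tip in crop",(p-[230,150])*4)
print("stand hole",at("scene",(90+335*.3,60+437*.3),75))
E
```

```text
expected tip in crop [328.99631039 339.4422979 ]
stand hole [ 479.44069854 -297.46938526   75.        ]
```

View pics/s3.png

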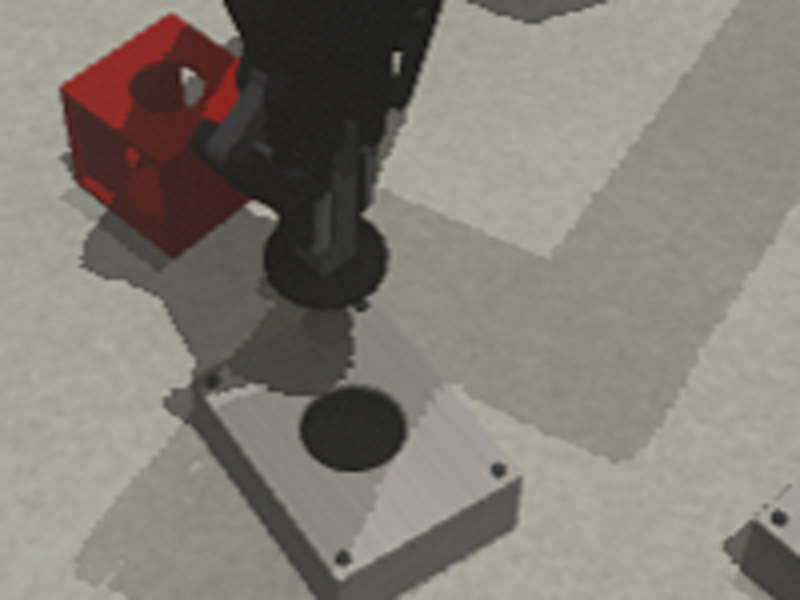

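The cone (crop about (327,330)) is at the predicted tip pixel, just on the cutout side of the hole. Descend gently.

{"api": "step_arm", "payload": {
  "increments": [
    [[0, 0, 0], [0, 0, 8], 5],
    [[0, 0, 0], [0, 0, 12], 5],
    [[0, 0, 0], [0, 0, 12], 5],
    [[0, 0, 0], [0, 0, 10], 5],
    [[0, 0, 0], [0, 0, 6], 5],
    [[0, 0, 0], [0, 0, 2], 5],
    [[0, 0, 0], [0, 0, 2], 5],
    [[0, 0, 0], [0, 0, 2], 5],
    [[0, 0, 0], [0, 0, 2], 5],
    [[0, 0, 0], [0, 0, 2], 5],
    [[0, 0, 0], [0, 0, 0], 5],
    [[0, 0, 0], [0, 0, 0], 5],
    [[0, 0, 0], [0, 0, 0], 5],
    [[0, 0, 0], [0, 0, 0], 5]
  ]
}}

```text
t: 8.35
tool_pos: [534.0, -26.9, 125.5]
eef_rot: [0.0, 0.829, 0.559, 0.0]
force: [-0.0, 0.6, -0.0]
opening: 0.24
finger_force: 68.2
```

```bash
python3 - <<'E'
import numpy as np
a=np.radians(np.arange(0,361,9)+160.4);p=18*np.c_[np.cos(a),-np.sin(a)];d=np.round(np.diff(p,axis=0),1)
print(d.tolist(),d.sum(0))
E
```

```text
[[-0.7, 2.7], [-0.3, 2.8], [0.1, 2.8], [0.6, 2.8], [1.0, 2.6], [1.4, 2.4], [1.8, 2.2], [2.1, 1.9], [2.4, 1.5], [2.6, 1.2], [2.7, 0.7], [2.8, 0.3], [2.8, -0.1], [2.8, -0.6], [2.6, -1.0], [2.4, -1.4], [2.2, -1.8], [1.9, -2.1], [1.5, -2.4], [1.2, -2.6], [0.7, -2.7], [0.3, -2.8], [-0.1, -2.8], [-0.6, -2.8], [-1.0, -2.6], [-1.4, -2.4], [-1.8, -2.2], [-2.1, -1.9], [-2.4, -1.5], [-2.6, -1.2], [-2.7, -0.7], [-2.8, -0.3], [-2.8, 0.1], [-2.8, 0.6], [-2.6, 1.0], [-2.4, 1.4], [-2.2, 1.8], [-1.9, 2.1], [-1.5, 2.4], [-1.2, 2.6]] [ 6.66133815e-16 -3.55271368e-15]
```

{"api": "step_arm", "payload": {
  "increments": [
    [[0, 0, 0], [0, 0, 1], 5],
    [[0, 0, 0], [0, 0, 1], 5],
    [[0, 0, 0], [0, 0, 0], 5],
    [[0, 0, 0], [0, 0, 0], 5],
    [[0, 0, 0], [0, 0, 0], 5]
  ]
}}

```text
t: 8.85
tool_pos: [533.9, -26.9, 123.4]
eef_rot: [0.0, 0.829, 0.559, 0.0]
force: [1.1, 0.7, 1.4]
opening: 0.238
finger_force: 68.3
```

Contact is confirmed, with the force upward and toward the hole's centre. Run round the edge in two halves.

{"api": "step_arm", "payload": {
  "increments": [
    [[0, 0, 0], [-0.7, 2.7, 0], 5],
    [[0, 0, 0], [-0.3, 2.8, 0], 5],
    [[0, 0, 0], [0.1, 2.8, 0], 5],
    [[0, 0, 0], [0.6, 2.8, 0], 5],
    [[0, 0, 0], [1.0, 2.6, 0], 5],
    [[0, 0, 0], [1.4, 2.4, 0], 5],
    [[0, 0, 0], [1.8, 2.2, 0], 5],
    [[0, 0, 0], [2.1, 1.9, 0], 5],
    [[0, 0, 0], [2.4, 1.5, 0], 5],
    [[0, 0, 0], [2.6, 1.2, 0], 5],
    [[0, 0, 0], [2.7, 0.7, 0], 5],
    [[0, 0, 0], [2.8, 0.3, 0], 5],
    [[0, 0, 0], [2.8, -0.1, 0], 5],
    [[0, 0, 0], [2.8, -0.6, 0], 5],
    [[0, 0, 0], [2.6, -1.0, 0], 5],
    [[0, 0, 0], [2.4, -1.4, 0], 5],
    [[0, 0, 0], [2.2, -1.8, 0], 5],
    [[0, 0, 0], [1.9, -2.1, 0], 5],
    [[0, 0, 0], [1.5, -2.4, 0], 5],
    [[0, 0, 0], [1.2, -2.6, 0], 5]
  ]
}}

```text
t: 10.85
tool_pos: [558.5, -0.1, 123.6]
eef_rot: [0.001, 0.829, 0.559, 0.001]
force: [0.4, -2.7, 1.7]
opening: 0.239
finger_force: 68.3
```

{"api": "step_arm", "payload": {
  "increments": [
    [[0, 0, 0], [0.7, -2.7, 0], 5],
    [[0, 0, 0], [0.3, -2.8, 0], 5],
    [[0, 0, 0], [-0.1, -2.8, 0], 5],
    [[0, 0, 0], [-0.6, -2.8, 0], 5],
    [[0, 0, 0], [-1.0, -2.6, 0], 5],
    [[0, 0, 0], [-1.4, -2.4, 0], 5],
    [[0, 0, 0], [-1.8, -2.2, 0], 5],
    [[0, 0, 0], [-2.1, -1.9, 0], 5],
    [[0, 0, 0], [-2.4, -1.5, 0], 5],
    [[0, 0, 0], [-2.6, -1.2, 0], 5],
    [[0, 0, 0], [-2.7, -0.7, 0], 5],
    [[0, 0, 0], [-2.8, -0.3, 0], 5],
    [[0, 0, 0], [-2.8, 0.1, 0], 5],
    [[0, 0, 0], [-2.8, 0.6, 0], 5],
    [[0, 0, 0], [-2.6, 1.0, 0], 5],
    [[0, 0, 0], [-2.4, 1.4, 0], 5],
    [[0, 0, 0], [-2.2, 1.8, 0], 5],
    [[0, 0, 0], [-1.9, 2.1, 0], 5],
    [[0, 0, 0], [-1.5, 2.4, 0], 5],
    [[0, 0, 0], [-1.2, 2.6, 0], 5]
  ]
}}

```text
t: 12.85
tool_pos: [532.3, -26.5, 122.9]
eef_rot: [-0.002, 0.829, 0.559, -0.001]
force: [-0.1, 2.6, 2.0]
opening: 0.242
finger_force: 68.6
```

{"api": "step_arm", "payload": {
  "increments": [
    [[0, 0, 0], [0, 0, 0], 5],
    [[0, 0, 0], [0, 0, 0], 5],
    [[0, 0, 0], [0, 0, 0], 5],
    [[0, 0, 0], [0, 0, 0], 5]
  ]
}}

```text
t: 13.25
tool_pos: [533.5, -27.0, 123.3]
eef_rot: [-0.0, 0.829, 0.559, -0.0]
force: [0.3, 1.9, 0.9]
opening: 0.239
finger_force: 68.6
```

Circle closed and still pressed. Lift and return.

{"api": "step_arm", "payload": {
  "increments": [
    [[0, 0, 0], [0, 0, -8], 5],
    [[0, 0, 0], [0, 0, -13], 5],
    [[0, 0, 0], [0, 0, -13], 5],
    [[0, 0, 0], [0, 0, -13], 5],
    [[0, 0, 0], [0, 0, -13], 5],
    [[0, 0, 0], [0, 0, 0], 5],
    [[0, 0, 0], [0, 0, 0], 5]
  ]
}}

```text
t: 13.95
tool_pos: [533.6, -27.2, 183.4]
eef_rot: [0.0, 0.829, 0.559, -0.0]
force: [0.3, 0.2, -1.5]
opening: 0.24
finger_force: 68.2
```

{"api": "step_arm", "payload": {
  "increments": [
    [[0, 0, 0], [-10, 2, 0], 5],
    [[0, 0, 0], [-20, 3.7, 0], 5],
    [[0, 0, 0], [-20, 3.7, 0], 5],
    [[0, 0, 0], [-20, 3.7, 0], 5],
    [[0, 0, 0], [-20, 3.7, 0], 5],
    [[0, 0, 0], [-20, 3.7, 0], 5],
    [[0, 0, 0], [-20, 3.7, 0], 5],
    [[0, 0, 0], [-20, 3.7, 0], 5],
    [[0, 0, 0], [-20, 3.7, 0], 5],
    [[0, 0, 0], [-20, 3.7, 0], 5],
    [[0, 0, 0], [-20, 3.7, 0], 5],
    [[0, 0, 0], [-20, 3.7, 0], 5],
    [[0, 0, 0], [-20, 3.7, 0], 5],
    [[0, 0, 0], [-20, 3.7, 0], 5],
    [[0, 0, 0], [-4, 1, 0], 5],
    [[0, 0, 0], [0, 0, 0], 5],
    [[0, 0, 0], [0, 0, 0], 5],
    [[0, 0, 0], [0, 0, 0], 5]
  ]
}}

```text
t: 15.75
tool_pos: [478.1, -298.8, 183.1]
eef_rot: [-0.001, 0.829, 0.559, -0.0]
force: [0.3, -0.3, -1.0]
opening: 0.244
finger_force: 68.2
```

```bash
python3 - <<'E'
from rig import read_camera
import cv2
c=read_camera("scene"); cv2.imwrite("pics/s4.png",cv2.resize(c["pixels"][60:240,90:330,::-1],(800,600),interpolation=cv2.INTER_CUBIC))
E
```

```text
(no output)
```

View pics/s4.png

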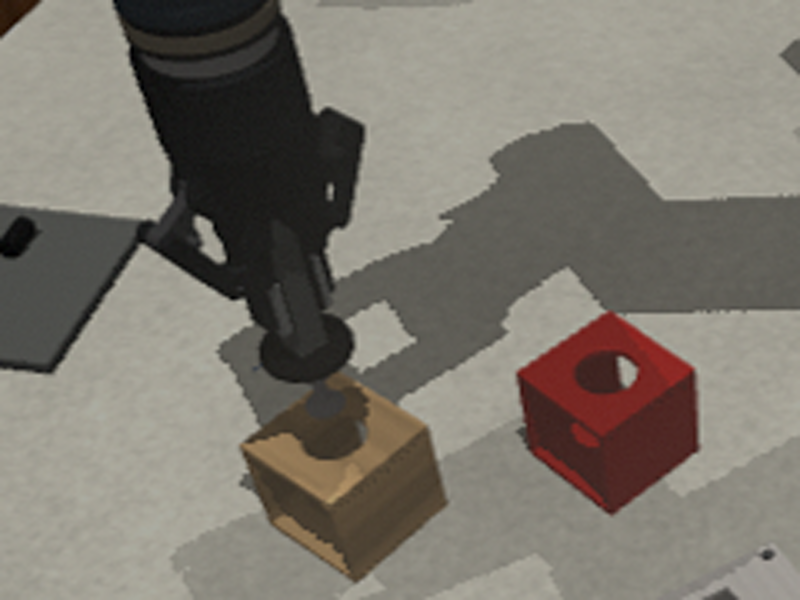

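The tool is above the wooden hole (cone at crop (325,400)), as it was after lifting. Lower 69 mm.

{"api": "step_arm", "payload": {
  "increments": [
    [[0, 0, 0], [0, 0, 8], 5],
    [[0, 0, 0], [0, 0, 12], 5],
    [[0, 0, 0], [0, 0, 12], 5],
    [[0, 0, 0], [0, 0, 12], 5],
    [[0, 0, 0], [0, 0, 12], 5],
    [[0, 0, 0], [0, 0, 7], 5],
    [[0, 0, 0], [0, 0, 3], 5],
    [[0, 0, 0], [0, 0, 2], 5],
    [[0, 0, 0], [0, 0, 1], 5],
    [[0, 0, 0], [0, 0, 0], 5],
    [[0, 0, 0], [0, 0, 0], 5]
  ]
}}

```text
t: 16.9
tool_pos: [478.5, -300.2, 114.8]
eef_rot: [0.0, 0.829, 0.559, 0.0]
force: [1.0, -0.7, -1.5]
opening: 0.242
finger_force: 68.2
```

{"api": "step_arm", "payload": {
  "increments": [
    [[0, 0, 0], [0, 0, 0.7], 5],
    [[0, 0, 0], [0, 0, 0.3], 5],
    [[0, 0, 0], [0, 0, 0], 5],
    [[0, 0, 0], [0, 0, 0], 5]
  ]
}}

```text
t: 17.3
tool_pos: [478.4, -300.2, 113.8]
eef_rot: [0.0, 0.829, 0.559, 0.0]
force: [-0.0, -0.4, 3.7]
opening: 0.242
finger_force: 68.7
```

Seated on the plate (+3.7 N). Release and withdraw.

{"api": "step_arm", "payload": {
  "increments": [
    [[0, 0, 0], [0, 0, 0], 30],
    [[0, 0, 0], [0, 0, 0], 30],
    [[0, 0, 0], [0, 0, 0], 50],
    [[0, 0, 0], [0, 0, 0], 85],
    [[0, 0, 0], [0, 0, 0], 85],
    [[0, 0, 0], [0, 0, 0], 85],
    [[0, 0, 0], [0, 0, 0], 85],
    [[0, 0, 0], [0, 0, 0], 85],
    [[0, 0, 0], [0, 0, 0], 85],
    [[0, 0, 0], [0, 0, -15], 85],
    [[0, 0, 0], [0, 0, -20], 85],
    [[0, 0, 0], [0, 0, -20], 85],
    [[0, 0, 0], [0, 0, -20], 85],
    [[0, 0, 0], [0, 0, -20], 85],
    [[0, 0, 0], [0, 0, -20], 85],
    [[0, 0, 0], [0, 0, -10], 85],
    [[0, 0, 0], [0, 0, 0], 85],
    [[0, 0, 0], [0, 0, 0], 85],
    [[0, 0, 0], [0, 0, 0], 85]
  ]
}}

```text
t: 19.2
tool_pos: [477.6, -299.5, 237.1]
eef_rot: [-0.001, 0.829, 0.559, -0.0]
force: [0.1, 0.1, -0.4]
opening: 1.002
finger_force: 0.0
```

```bash
python3 - <<'E'
from rig import read_camera
import cv2
c=read_camera("scene"); cv2.imwrite("pics/s5.png",cv2.resize(c["pixels"][60:240,90:330,::-1],(800,600),interpolation=cv2.INTER_CUBIC))
E
```

```text
(no output)
```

View pics/s5.png

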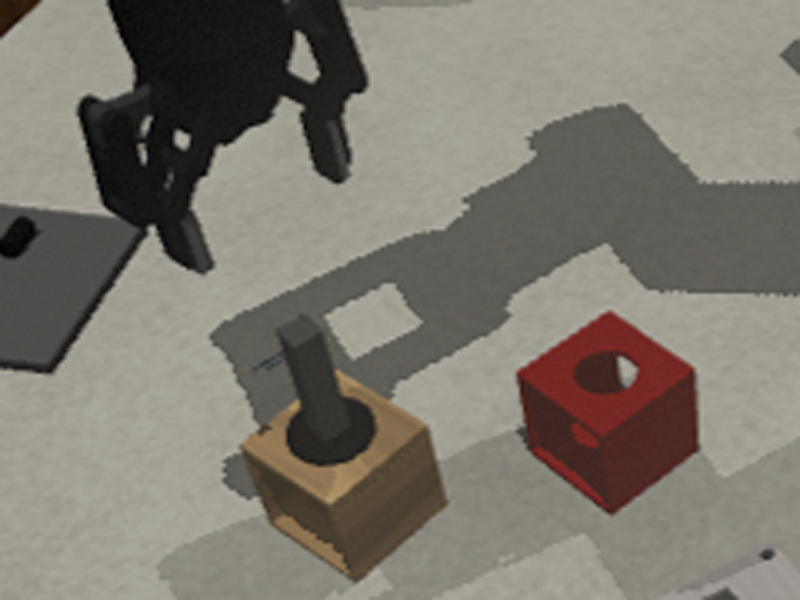

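The tool hangs upright in the wooden stand (disc at crop (330,430)), and the gripper is clear of it.

```bash
python3 -c "from rig import workorder; print(workorder.close_job())"
```

```text
the job is handed in; nothing more can be done
None
```

I ran the cone once anticlockwise round the large hole's edge, still pressed when the circle closed at the cutout side. The tool is hung upright in the wooden stand and released, and the job is handed in at about 19 s; no verdict was returned, and I checked contact only at the start, halfway and end of the circle.

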